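# Move the ball-rack stop to the notch beside the stone ball

### The job

The polished stone ball on the notched rack must be kept from rolling: lift the stop with the round knob up out of its notch, clear of the teeth, and set it down into the last notch of the rack, the one next to the ball, so that it lies squarely and centred across both rails, fully down in the notch and upright. Leave the ball and the other stop, the one with the flat plate handle, where they are.

Things in the scene. Friction and masses are not known exactly. Their poses are not given: they have to be found in the camera images.
- rack: Fixed rack, base 150x430x8 mm (x,y,z), origin under its centre, on the table. Two toothed rails along y, 14 wide, at x=-45 and +45. Five notches across both at y=-104,-52,0,52,104; floors 20 above the table, flat over 26, 48 wide at the crests, which are 48 above the table. At y=-172 and +172 a 60 mm square rubber seat: one holds the ball, the other a loose iron cup 56 wide, top at 78; ends vary.
- stop: The stop to move, loose, 0.3-0.6 kg: steel bar 130x22x16 mm (x,y,z) lying across both rails in the rack's notch y=-52 or +52, with a 10 mm stem at its middle and a round black knob, diameter 28, from 67 to 101 mm above the bar's underside. Origin: centre of the bar's underside; x along the bar, z up the stem. 2 mm play each side on the notch floor; the sloping teeth guide it down.
- spare: The other stop, loose, to be left alone: the same 130x22x16 mm steel bar, but with a flat upright steel plate handle 70 mm long (along the bar) and 8 mm thick, top 58 mm above the bar's underside. It lies in the other of the rack's notches y=-52 and +52. Origin: centre of the bar's underside; x along the bar, z up.
- ball_center (a point): Centre of the dark blue-grey polished stone ball, diameter 60 mm, 0.3 kg, loose, resting in the rubber seat at y=-172 or +172 of the rack, its top about 72 mm above the table. The end of the rack at which it lies is the end whose last notch (y=-104 or +104) is wanted.
Things that resemble listed ones, but are neither listed nor needed, are in the scene too. What is shaped like the stop but blue is not meant. Leave any orange look-alike of the part that bears ball_center alone.

How it is judged:
By the outcome, as a careful person would: the job done as asked, in the order asked, and still so for the second after the job is handed in, with the robot touching nothing.
It also fails if it takes over 34 s, if anything falls off the work surface, if the arm or the gripper's body presses on something with over 40 N, if the wrist force passes 120 N, or if a joint passes its speed limit or range.

### The arm

A 6-joint arm with a two-finger parallel gripper is mounted at the origin on the work surface. World frame = base frame: x ahead of the robot, y to its left, z up, the work surface at z = 0. Lengths are in m, angles in rad, forces in N, time in s.
With the tool pointing down it reaches from about 0.325 to 0.775 m from the base axis. Payload 5.5 kg.
Tool frame: the origin (TCP) lies midway between the tips of the shut fingers; the grasp point (between the pads) lies 19 mm behind it; z points along the fingers, y is the direction in which the jaws open and shut (so a half turn about z gives the same grasp; the last joint's range is limited). The gripper opens to 85 mm and grips with 20 to 120 N. Pads are 22 mm wide; open, the fingers measure 114 mm over their backs; the gripper's body (76 mm by 85 mm) begins 54 mm behind the grasp point. The pads swing forward as they close: fully open they stand 13 mm farther back than shut.
Start: joints at [-1.267, 0.091, 1.231, -0, 1.82, -0.057], TCP at [0.212, -0.561, 0.231] pointing down, gripper open.
Joint ranges: [-2.87, 2.87], [-0.86, 2.18], [0.17, 2.46], [-1.51, 4.65], [0.06, 2.69], [-2.65, 2.65]. Speed limits (rad/s): [2.57, 2.57, 3.01, 3.14, 3.14, 3.14].

### API

Orientations are given as a unit quaternion [w, x, y, z].
In Python, from cell import ctrl gives the robot as it stands.
- The arm moves only by the tool send_rows, never from a script. Its argument "increments" is a list of rows, each an object of numbers: "wx", "wy", "wz": the turn, a rotation vector about the tool's x, y, z in degrees; "dx", "dy", "dz": the shift along the tool's x, y, z in m; "claw": the finger opening in m, from 0 to 0.0854. In form: [{"wx": .., "wy": .., "wz": .., "dx": .., "dy": .., "dz": .., "claw": ..}, ...]. A call has 1 to 12 rows; each row shifts and turns the commanded pose from where the row before left it, along the tool's axes as they then stand; what a row does not reach is not made up. A row lasts 1/8 s, in which the tool goes at most 62.5 mm and 10.7 degrees, less where a joint would pass 70% of its speed; a pose out of reach is approached as far as the arm can. A call is refused whole if a number of a shift passes 0.0625 or a number of a turn 10.7, either way. A call with a gripper value outside its range is refused whole. The fingers move at their own pace and stop on an object; "grip_force" is the grip in N (left out, the last holds). Time passes only in rows, so rows that do not move let the fingers close. It gives the time, the measured TCP pose, the force and the opening at its end, in the units of the state.
- ctrl.get_obs(): the state, without advancing time (a new reading comes with each control period).
- ctrl.read_camera(name): name is "scene" or "top" or "wrist"; returns the picture (384x512x3 uint8, red, green, blue); there is no depth.
- ctrl.get_calibration(name): a dict with "intrinsics" (3x3 intrinsics, pixels), "origin" and "rotation" of the camera in the world; the wrist camera has in their place "hand_eye" (4x4, takes a point from camera to tool coordinates, whose origin is the TCP and whose axes are the flange's). Camera axes: x right, y up, looking along -z (the intrinsics and any distortion apply to the point x, -y, -z); pixel columns grow to the right and rows downward; lengths in m; the calibration is good to about 2 mm. A picture is of the moment at which its call begins: read the wrist's pose just before it. get_calibration takes no time and is no camera call.
- ctrl.job_done(): hands the job in, once; it reports no verdict.
The state is a dict: "t": time; "q": joint angles; "qvel": joint speeds; "joint_efforts": joint torques, N m; "position": TCP position; "ee_rot": TCP orientation; "force": force on the tool from outside, world axes, zero at the start; "wrist_torque": the same for the moment, N m; "finger_gap": opening from 0.0 (shut) to 1.0 (fully open).
Only numpy, scipy, OpenCV 4.12 (cv2) and the standard library are available. Lean on these libraries where they do the work, as an engineer would, in place of code of your own. Each camera call takes 0.05 s, during which the arm holds its last target.

## Working session

There is one attempt and no reset: what is moved stays moved. The work goes in short steps, Python scripts to look and compute and a tool call to move; the robot and the scene stay as the last step left them, time stands still between calls to the robot, and variables do not carry over. Pictures are saved under pics/ and viewed, and the job is handed in when it is done.

Besides the shell and the picture viewer there is one more tool, called after "Request:" as name(argument=value, ...) on one line, values as JSON. send_rows: Moves the arm, as the interface text tells. Its arguments: {"type":"object","properties":{"increments":{"type":"array"},"grip_force":{"type":"number"}},"required":["increments"]}

```bash
mkdir -p pics; ls
cat > h.py <<'E'
import numpy as np, cv2
from cell import ctrl
def save(n,im): cv2.imwrite('pics/'+n,cv2.cvtColor(im,cv2.COLOR_RGB2BGR))
E
python3 - <<'E'
from h import *
o=ctrl.get_obs(); print(o)
for n in ['scene','top','wrist']:
    c=ctrl.get_calibration(n); print(n,c)
    save(n+'0.png',ctrl.read_camera(n))
E
```

```text
pics
{'t': 0.0, 'q': array([-1.26672173e+00,  9.18468857e-02,  1.23190008e+00, -1.71744006e-05,
        1.81979746e+00, -5.66751230e-02]), 'qvel': array([-0.00067243,  0.00041457,  0.00242784,  0.00135235, -0.00355108,
        0.00081741]), 'joint_efforts': array([-2.91689221e-04, -4.58736098e+01, -4.18022525e+01, -1.68267729e-04,
        1.17547504e-02, -1.73890624e-05]), 'position': array([ 0.21170627, -0.56110216,  0.23015003]), 'ee_rot': array([-9.67401507e-04,  9.83776422e-01,  1.79396205e-01, -1.28669960e-04]), 'force': array([ 0.47797693, -0.3034735 , -0.69028172]), 'wrist_torque': array([-0.00882089,  0.03505665, -0.01400823]), 'finger_gap': 0.9978298088054244}
scene {'intrinsics': array([[371.90992735,   0.        , 255.91010331],
       [  0.        , 371.90992735, 201.55308603],
       [  0.        ,   0.        ,   1.        ]]), 'origin': array([0.78601032, 0.31192007, 0.71994648]), 'rotation': array([0.33991158, 0.09649185, 0.24811117, 0.9019924 ])}
top {'intrinsics': array([[446.56745244,   0.        , 262.91092104],
       [  0.        , 446.56745244, 193.56537849],
       [  0.        ,   0.        ,   1.        ]]), 'origin': array([0.38371945, 0.00664974, 0.82579287]), 'rotation': array([-0.66510875, -0.06927673,  0.07833697,  0.73938786])}
wrist {'intrinsics': array([[342.38323926,   0.        , 252.59553949],
       [  0.        , 342.38323926, 191.55620814],
       [  0.        ,   0.        ,   1.        ]]), 'hand_eye': array([[-3.24251817e-04,  9.47182389e-01,  3.20695208e-01,
         8.19188723e-02],
       [ 9.99999944e-01,  3.34503336e-04,  2.31251665e-05,
         6.56202096e-05],
       [-8.53698663e-05,  3.20695197e-01, -9.47182445e-01,
        -1.42760713e-01],
       [ 0.00000000e+00,  0.00000000e+00,  0.00000000e+00,
         1.00000000e+00]])}
```

View pics/scene0.png

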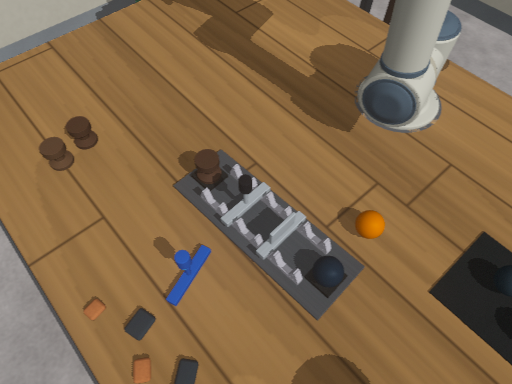

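View pics/top0.png

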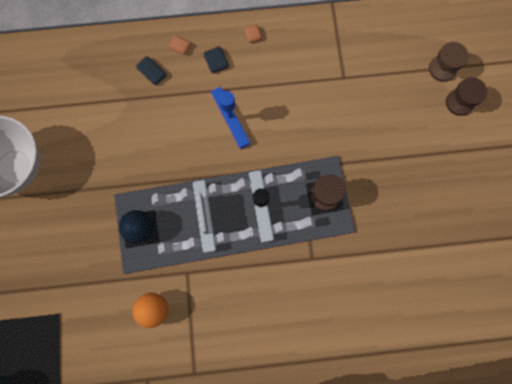

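View pics/wrist0.png

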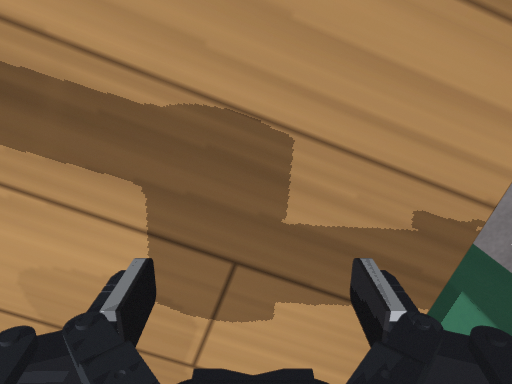

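```bash
cat >> h.py <<'E'
from scipy.spatial.transform import Rotation as Ro
def R_(q): q=np.array(q); return Ro.from_quat([q[1],q[2],q[3],q[0]]).as_matrix()
def cam(n,obs=None):
    c=ctrl.get_calibration(n)
    if n!='wrist': return c['intrinsics'],np.array(c['origin']),R_(c['rotation'])
    T=np.eye(4);T[:3,:3]=R_(obs['ee_rot']);T[:3,3]=obs['position']
    M=T@c['hand_eye']; return c['intrinsics'],M[:3,3],M[:3,:3]
def ray(C,u,v):
    K,o,R=C; d=R@np.array([(u-K[0,2])/K[0,0],-(v-K[1,2])/K[1,1],-1.]); return o,d/np.linalg.norm(d)
def onz(C,u,v,z):
    o,d=ray(C,u,v); return o+d*(z-o[2])/d[2]
def tri(rays):
    A=np.zeros((3,3));b=np.zeros(3)
    for o,d in rays:
        P=np.eye(3)-np.outer(d,d);A+=P;b+=P@o
    X=np.linalg.solve(A,b); return X,[np.linalg.norm((np.eye(3)-np.outer(d,d))@(X-o)) for o,d in rays]
def proj(C,X):
    K,o,R=C; c=R.T@(np.array(X)-o); return K[0,2]+K[0,0]*c[0]/-c[2],K[1,2]+K[1,1]*c[1]/c[2]
E
python3 - <<'E'
from h import *
t=cv2.imread('pics/top0.png');s=cv2.imread('pics/scene0.png')
cv2.imwrite('pics/topc.png',cv2.resize(t[150:275,105:360],None,fx=3,fy=3,interpolation=cv2.INTER_CUBIC))
cv2.imwrite('pics/scenec.png',cv2.resize(s[145:320,170:370],None,fx=3.4,fy=3.4,interpolation=cv2.INTER_CUBIC))
C=cam('top')
for p in [(137,226),(261,198),(328,192),(204,215),(117,192),(340,158),(354,234),(125,269)]: print(p,onz(C,*p,0.008))
E
```

```text
(137, 226) [0.52015996 0.22404421 0.008     ]
(261, 198) [ 0.54844821 -0.00871143  0.008     ]
(328, 192) [ 0.54663393 -0.13478081  0.008     ]
(204, 215) [0.52761162 0.09968212 0.008     ]
(117, 192) [0.5882429 0.258231  0.008    ]
(340, 158) [ 0.60991463 -0.16652163  0.008     ]
(354, 234) [ 0.46333597 -0.17157932  0.008     ]
(125, 269) [0.44419665 0.24929351 0.008     ]
```

View pics/topc.png

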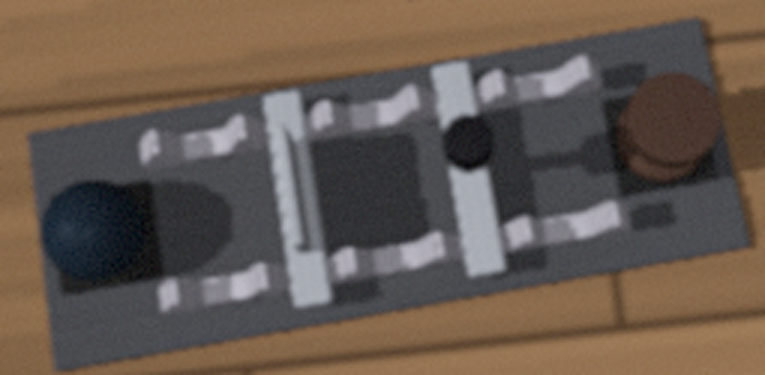

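View pics/scenec.png

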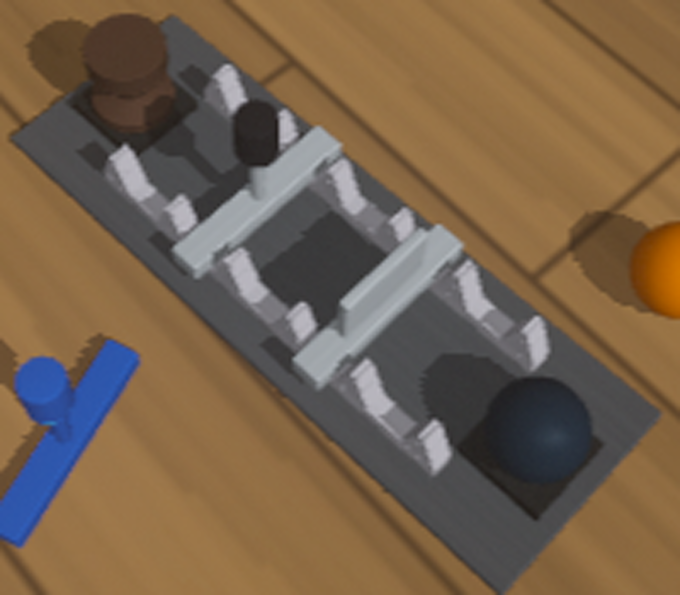

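Run:
```python
from h import *
Ct=cam('top');Cs=cam('scene')
T=lambda x,y:(105+(x+.5)/3-.5,150+(y+.5)/3-.5)
S=lambda x,y:(170+(x+.5)/3.4-.5,145+(y+.5)/3.4-.5)
pts={'knobmid':((468,143),(256,132)),'ball':((91,231),(539,430)),
'base far+y':((30,134),(502,592)),'base near+y':((56,370),(660,410)),'base far-y':((703,19),(12,138)),'base near-y':((751,243),(172,16)),
'bar_far topcorner L':((433,68),(205,262)), 'bar_near ctr':((487,273),(330,140)),'bar_far ctr':((450,66),(188,247)),
'sp far ctr':((281,97),(309,362)),'sp near ctr':((311,302),(448,239))}
for k,(a,b) in pts.items():
    X,e=tri([ray(Ct,*T(*a)),ray(Cs,*S(*b))]); print(k,X.round(4),np.round(e,4))
# crest centres
```

```text
knobmid [ 0.5298 -0.0065  0.1067] [0.0001 0.0001]
ball [0.5138 0.218  0.0428] [0.0005 0.0005]
base far+y [0.5844 0.2632 0.007 ] [0.0002 0.0002]
base near+y [0.4373 0.252  0.0095] [0.0001 0.0001]
base far-y [ 0.6147 -0.1655  0.0039] [0.0007 0.0007]
base near-y [ 0.469  -0.1742  0.0071] [0.0004 0.0004]
bar_far topcorner L [0.5892 0.0102 0.0439] [0.0022 0.0022]
bar_near ctr [ 0.4656 -0.0105  0.0294] [0.0004 0.0004]
bar_far ctr [ 0.59   -0.0016  0.0464] [0.0001 0.0001]
sp far ctr [0.5831 0.1012 0.041 ] [0.0002 0.0002]
sp near ctr [0.4599 0.0939 0.0311] [0.0006 0.0006]
```

Run:
```python
import numpy as np,json
th=20.66; out=[]
for i in range(12):
    t=np.radians(th);c,s=np.cos(t),np.sin(t);w=(.3181/12,.5541/12)
    wz=10.65 if i<10 else 0
    out.append(dict(dx=round(c*w[0]+s*w[1],4),dy=round(s*w[0]-c*w[1],4),dz=-.001,wz=wz)); th-=wz
print(json.dumps(out))
```

```text
[{"dx": 0.0411, "dy": -0.0339, "dz": -0.001, "wz": 10.65}, {"dx": 0.0341, "dy": -0.0409, "dz": -0.001, "wz": 10.65}, {"dx": 0.026, "dy": -0.0465, "dz": -0.001, "wz": 10.65}, {"dx": 0.017, "dy": -0.0505, "dz": -0.001, "wz": 10.65}, {"dx": 0.0073, "dy": -0.0527, "dz": -0.001, "wz": 10.65}, {"dx": -0.0025, "dy": -0.0532, "dz": -0.001, "wz": 10.65}, {"dx": -0.0123, "dy": -0.0518, "dz": -0.001, "wz": 10.65}, {"dx": -0.0217, "dy": -0.0486, "dz": -0.001, "wz": 10.65}, {"dx": -0.0303, "dy": -0.0438, "dz": -0.001, "wz": 10.65}, {"dx": -0.0379, "dy": -0.0374, "dz": -0.001, "wz": 10.65}, {"dx": -0.0441, "dy": -0.0298, "dz": -0.001, "wz": 0}, {"dx": -0.0441, "dy": -0.0298, "dz": -0.001, "wz": 0}]
```

Request:
send_rows(increments=[{"dx":0.0411,"dy":-0.0339,"dz":-0.001,"wz":10.65},{"dx":0.0341,"dy":-0.0409,"dz":-0.001,"wz":10.65},{"dx":0.026,"dy":-0.0465,"dz":-0.001,"wz":10.65},{"dx":0.017,"dy":-0.0505,"dz":-0.001,"wz":10.65},{"dx":0.0073,"dy":-0.0527,"dz":-0.001,"wz":10.65},{"dx":-0.0025,"dy":-0.0532,"dz":-0.001,"wz":10.65},{"dx":-0.0123,"dy":-0.0518,"dz":-0.001,"wz":10.65},{"dx":-0.0217,"dy":-0.0486,"dz":-0.001,"wz":10.65},{"dx":-0.0303,"dy":-0.0438,"dz":-0.001,"wz":10.65},{"dx":-0.0379,"dy":-0.0374,"dz":-0.001,"wz":10.65},{"dx":-0.0441,"dy":-0.0298,"dz":-0.001,"wz":0},{"dx":-0.0441,"dy":-0.0298,"dz":-0.001,"wz":0}])

```text
schema error: expected keys wx, wy, wz, dx, dy, dz, claw
```

Request:
send_rows(increments=[{"wx":0,"wy":0,"claw":0.0854,"dx":0.0411,"dy":-0.0339,"dz":-0.001,"wz":10.65},{"wx":0,"wy":0,"claw":0.0854,"dx":0.0341,"dy":-0.0409,"dz":-0.001,"wz":10.65},{"wx":0,"wy":0,"claw":0.0854,"dx":0.026,"dy":-0.0465,"dz":-0.001,"wz":10.65},{"wx":0,"wy":0,"claw":0.0854,"dx":0.017,"dy":-0.0505,"dz":-0.001,"wz":10.65},{"wx":0,"wy":0,"claw":0.0854,"dx":0.0073,"dy":-0.0527,"dz":-0.001,"wz":10.65},{"wx":0,"wy":0,"claw":0.0854,"dx":-0.0025,"dy":-0.0532,"dz":-0.001,"wz":10.65},{"wx":0,"wy":0,"claw":0.0854,"dx":-0.0123,"dy":-0.0518,"dz":-0.001,"wz":10.65},{"wx":0,"wy":0,"claw":0.0854,"dx":-0.0217,"dy":-0.0486,"dz":-0.001,"wz":10.65},{"wx":0,"wy":0,"claw":0.0854,"dx":-0.0303,"dy":-0.0438,"dz":-0.001,"wz":10.65},{"wx":0,"wy":0,"claw":0.0854,"dx":-0.0379,"dy":-0.0374,"dz":-0.001,"wz":10.65},{"wx":0,"wy":0,"claw":0.0854,"dx":-0.0441,"dy":-0.0298,"dz":-0.001,"wz":0},{"wx":0,"wy":0,"claw":0.0854,"dx":-0.0441,"dy":-0.0298,"dz":-0.001,"wz":0}])

```text
t: 1.65
position: [0.4814, -0.0829, 0.2425]
ee_rot: [-0.017, 0.787, -0.617, -0.007]
force: [0.1, -0.8, 1.1]
finger_gap: 1.0
```

```bash
cat >> h.py <<'E'
def pose(o):
    R=R_(o['ee_rot']); return o['position'].round(4), 'yaw',round(np.degrees(np.arctan2(R[1,0],R[0,0])),2),'z',R[:,2].round(4),'t',round(o['t'],3)
def wshot(n):
    o=ctrl.get_obs(); im=ctrl.read_camera('wrist'); save(n+'.png',im)
    import pickle; pickle.dump((o,im),open('pics/'+n+'.pkl','wb')); print(pose(o), ctrl.get_obs()['position'].round(4)); return o,im
E
python3 - <<'E'
from h import *
ctrl.read_camera('top')
o,im=wshot('w1'); print(o['q'])
E
```

```text
(array([ 0.4824, -0.0812,  0.2425]), 'yaw', np.float64(-76.01), 'z', array([ 0.0117,  0.0376, -0.9992]), 't', 1.7) [ 0.4817 -0.0826  0.2424]
[-0.26385169 -0.20856587  1.4993723   0.0409554   1.84904406  2.64526646]
```

View pics/w1.png

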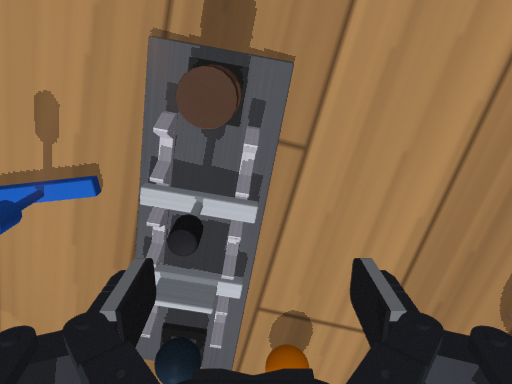

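```bash
cat > plan.py <<'E'
from h import *
import json
def plan(tgt,yaw,n,claw=.0854,nturn=None,show=True):
    """n rows to the target tcp, tool down, given yaw; turn direction sign by shortest from current in deg unless yaw outside"""
    o=ctrl.get_obs(); R=R_(o['ee_rot']); p=o['position']
    z=R[:,2]; ax=np.cross(z,[0,0,-1.]); 
    tilt=R.T@(ax/max(np.linalg.norm(ax),1e-9))*np.degrees(np.arcsin(np.linalg.norm(ax)))
    y0=np.degrees(np.arctan2(R[1,0],R[0,0])); dyaw=yaw-y0
    nt=nturn or n; rows=[]; th=y0; w=(np.array(tgt)-p)/n
    for i in range(n):
        t=np.radians(th);c,s=np.cos(t),np.sin(t)
        wz=-dyaw/nt if i<nt else 0
        r=dict(wx=round(tilt[0],2) if i==0 else 0,wy=round(tilt[1],2) if i==0 else 0,wz=round(wz,2),dx=round(c*w[0]+s*w[1],4),dy=round(s*w[0]-c*w[1],4),dz=round(-w[2],4),claw=claw)
        rows.append(r); th+=dyaw/nt
    print(pose(o),'dyaw',dyaw,'tilt',tilt); 
    if show: print(json.dumps(rows))
    return rows
E
python3 - <<'E'
from plan import *
plan((.527,.02,.25),94.1,17)
E
```

```text
(array([ 0.4817, -0.0826,  0.2424]), 'yaw', np.float64(-76.15), 'z', array([ 0.0108,  0.0358, -0.9993]), 't', 1.75) dyaw 170.24864814295069 tilt [-1.09397211e+00  1.84608527e+00 -4.44916871e-19]
[{"wx": -1.09, "wy": 1.85, "wz": -10.01, "dx": -0.0052, "dy": -0.004, "dz": -0.0004, "claw": 0.0854}, {"wx": 0, "wy": 0, "wz": -10.01, "dx": -0.0044, "dy": -0.0049, "dz": -0.0004, "claw": 0.0854}, {"wx": 0, "wy": 0, "wz": -10.01, "dx": -0.0035, "dy": -0.0056, "dz": -0.0004, "claw": 0.0854}, {"wx": 0, "wy": 0, "wz": -10.01, "dx": -0.0025, "dy": -0.0061, "dz": -0.0004, "claw": 0.0854}, {"wx": 0, "wy": 0, "wz": -10.01, "dx": -0.0014, "dy": -0.0064, "dz": -0.0004, "claw": 0.0854}, {"wx": 0, "wy": 0, "wz": -10.01, "dx": -0.0003, "dy": -0.0066, "dz": -0.0004, "claw": 0.0854}, {"wx": 0, "wy": 0, "wz": -10.01, "dx": 0.0009, "dy": -0.0065, "dz": -0.0004, "claw": 0.0854}, {"wx": 0, "wy": 0, "wz": -10.01, "dx": 0.002, "dy": -0.0063, "dz": -0.0004, "claw": 0.0854}, {"wx": 0, "wy": 0, "wz": -10.01, "dx": 0.0031, "dy": -0.0058, "dz": -0.0004, "claw": 0.0854}, {"wx": 0, "wy": 0, "wz": -10.01, "dx": 0.004, "dy": -0.0052, "dz": -0.0004, "claw": 0.0854}, {"wx": 0, "wy": 0, "wz": -10.01, "dx": 0.0049, "dy": -0.0044, "dz": -0.0004, "claw": 0.0854}, {"wx": 0, "wy": 0, "wz": -10.01, "dx": 0.0056, "dy": -0.0035, "dz": -0.0004, "claw": 0.0854}, {"wx": 0, "wy": 0, "wz": -10.01, "dx": 0.0061, "dy": -0.0025, "dz": -0.0004, "claw": 0.0854}, {"wx": 0, "wy": 0, "wz": -10.01, "dx": 0.0064, "dy": -0.0014, "dz": -0.0004, "claw": 0.0854}, {"wx": 0, "wy": 0, "wz": -10.01, "dx": 0.0066, "dy": -0.0002, "dz": -0.0004, "claw": 0.0854}, {"wx": 0, "wy": 0, "wz": -10.01, "dx": 0.0065, "dy": 0.0009, "dz": -0.0004, "claw": 0.0854}, {"wx": 0, "wy": 0, "wz": -10.01, "dx": 0.0063, "dy": 0.002, "dz": -0.0004, "claw": 0.0854}]
```

Request:
send_rows(increments=[{"wx":-1.1,"wy":1.85,"wz":-10,"dx":-0.0052,"dy":-0.004,"dz":0,"claw":0.0854},{"wx":0,"wy":0,"wz":-10,"dx":-0.0044,"dy":-0.0049,"dz":0,"claw":0.0854},{"wx":0,"wy":0,"wz":-10,"dx":-0.0035,"dy":-0.0056,"dz":0,"claw":0.0854},{"wx":0,"wy":0,"wz":-10,"dx":-0.0025,"dy":-0.0061,"dz":0,"claw":0.0854},{"wx":0,"wy":0,"wz":-10,"dx":-0.0014,"dy":-0.0064,"dz":0,"claw":0.0854},{"wx":0,"wy":0,"wz":-10,"dx":-0.0003,"dy":-0.0066,"dz":0,"claw":0.0854},{"wx":0,"wy":0,"wz":-10,"dx":0.0009,"dy":-0.0065,"dz":0,"claw":0.0854},{"wx":0,"wy":0,"wz":-10,"dx":0.002,"dy":-0.0063,"dz":0,"claw":0.0854},{"wx":0,"wy":0,"wz":-10,"dx":0.0031,"dy":-0.0058,"dz":0,"claw":0.0854},{"wx":0,"wy":0,"wz":-10,"dx":0.004,"dy":-0.0052,"dz":0,"claw":0.0854},{"wx":0,"wy":0,"wz":-10,"dx":0.0049,"dy":-0.0044,"dz":0,"claw":0.0854},{"wx":0,"wy":0,"wz":-10,"dx":0.0056,"dy":-0.0035,"dz":0,"claw":0.0854}])

```text
t: 3.25
position: [0.5131, -0.0124, 0.2428]
ee_rot: [0.002, 0.927, 0.374, 0.001]
force: [-0.0, 0.2, 0.3]
finger_gap: 0.996
```

Run:
```python
from plan import *
plan((.527,.02,.25),94.1,6); print(ctrl.get_obs()['q'])
```

```text
(array([ 0.5131, -0.0124,  0.2428]), 'yaw', np.float64(43.91), 'z', array([ 0.0029, -0.0024, -1.    ]), 't', 3.25) dyaw 50.19262343557633 tilt [ 2.13348515e-01 -2.67651761e-02  1.21479064e-20]
[{"wx": 0.21, "wy": -0.03, "wz": -8.37, "dx": 0.0054, "dy": -0.0023, "dz": -0.0012, "claw": 0.0854}, {"wx": 0, "wy": 0, "wz": -8.37, "dx": 0.0057, "dy": -0.0015, "dz": -0.0012, "claw": 0.0854}, {"wx": 0, "wy": 0, "wz": -8.37, "dx": 0.0058, "dy": -0.0006, "dz": -0.0012, "claw": 0.0854}, {"wx": 0, "wy": 0, "wz": -8.37, "dx": 0.0059, "dy": 0.0002, "dz": -0.0012, "claw": 0.0854}, {"wx": 0, "wy": 0, "wz": -8.37, "dx": 0.0058, "dy": 0.0011, "dz": -0.0012, "claw": 0.0854}, {"wx": 0, "wy": 0, "wz": -8.37, "dx": 0.0056, "dy": 0.0019, "dz": -0.0012, "claw": 0.0854}]
[-0.0889913  -0.14227141  1.43973116 -0.00216873  1.84101534  0.71489543]
```

Request:
send_rows(increments=[{"wx":0.2,"wy":0,"wz":-8.4,"dx":0.0054,"dy":-0.0023,"dz":-0.001,"claw":0.0854},{"wx":0,"wy":0,"wz":-8.4,"dx":0.0057,"dy":-0.0015,"dz":-0.001,"claw":0.0854},{"wx":0,"wy":0,"wz":-8.4,"dx":0.0058,"dy":-0.0006,"dz":-0.001,"claw":0.0854},{"wx":0,"wy":0,"wz":-8.4,"dx":0.0059,"dy":0,"dz":-0.001,"claw":0.0854},{"wx":0,"wy":0,"wz":-8.4,"dx":0.0058,"dy":0.001,"dz":-0.001,"claw":0.0854},{"wx":0,"wy":0,"wz":-8.2,"dx":0.0056,"dy":0.002,"dz":-0.001,"claw":0.0854},{"wx":0,"wy":0,"wz":0,"dx":0,"dy":0,"dz":0,"claw":0.0854}])

```text
t: 4.12
position: [0.5269, 0.0204, 0.2489]
ee_rot: [0.0, 0.683, 0.73, 0.0]
force: [-0.3, -0.9, 0.7]
finger_gap: 1.002
```

Run:
```python
from plan import *
wshot('w2')
```

```text
(array([0.5269, 0.0204, 0.2489]), 'yaw', np.float64(93.78), 'z', array([ 5.e-04,  1.e-04, -1.e+00]), 't', 4.125) [0.5268 0.0204 0.2488]
```

View pics/w2.png

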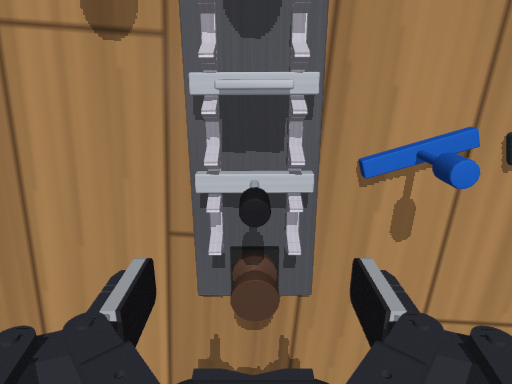

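Run:
```python
import pickle
from h import *
o,im=pickle.load(open('pics/w2.pkl','rb')); C=cam('wrist',o)
sc=im[0:260,160:350]; save('w2c.png',cv2.resize(sc,None,fx=3,fy=2.3,interpolation=cv2.INTER_CUBIC))
big=im[160:240,180:330]; save('w2d.png',cv2.resize(big,None,fx=5,fy=5,interpolation=cv2.INTER_CUBIC))
big=im[0:120,175:335]; save('w2e.png',cv2.resize(big,None,fx=5,fy=5,interpolation=cv2.INTER_CUBIC))
for r in [(170,195),(205,215)]:
  pass
print(im[182,190:202].tolist(), im[182,308:318].tolist()); print(im[165:200,215].tolist()); print(im[207,236:275:3].tolist())
```

```text
[[104, 79, 56], [74, 73, 75], [77, 77, 84], [77, 78, 84], [76, 78, 82], [158, 162, 170], [171, 176, 184], [170, 176, 184], [170, 176, 184], [171, 176, 184], [171, 176, 184], [169, 174, 183]] [[171, 177, 184], [172, 177, 184], [172, 176, 183], [172, 176, 184], [170, 176, 183], [160, 165, 173], [92, 94, 101], [78, 77, 85], [77, 78, 84], [70, 72, 77]]
[[161, 158, 168], [92, 89, 97], [97, 95, 103], [96, 95, 103], [129, 127, 135], [130, 128, 137], [93, 95, 102], [88, 90, 96], [89, 91, 98], [108, 111, 118], [179, 184, 192], [171, 176, 184], [170, 175, 182], [168, 173, 181], [169, 173, 182], [169, 173, 182], [170, 174, 183], [170, 175, 183], [172, 177, 186], [172, 177, 184], [169, 174, 182], [169, 174, 182], [168, 173, 181], [167, 173, 182], [170, 175, 183], [171, 176, 183], [170, 174, 181], [137, 142, 148], [93, 93, 100], [115, 112, 121], [116, 113, 122], [116, 114, 122], [188, 184, 195], [190, 186, 198], [190, 186, 197]]
[[49, 51, 53], [27, 27, 28], [31, 30, 35], [30, 32, 33], [32, 30, 34], [31, 30, 32], [32, 31, 34], [31, 31, 34], [29, 29, 33], [31, 33, 36], [29, 29, 32], [21, 20, 23], [49, 50, 54]]
```

View pics/w2d.png

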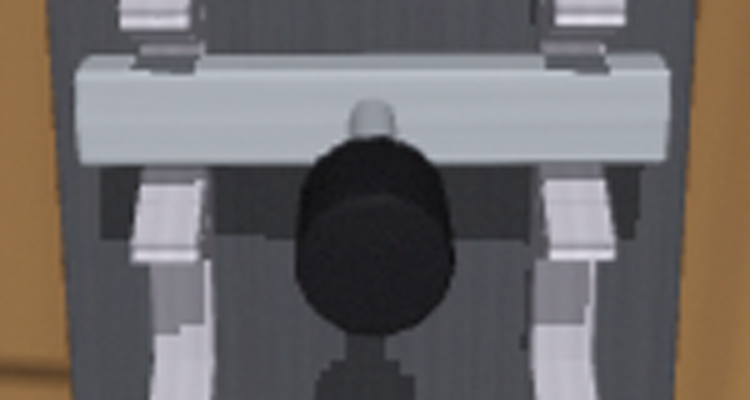

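View pics/w2e.png

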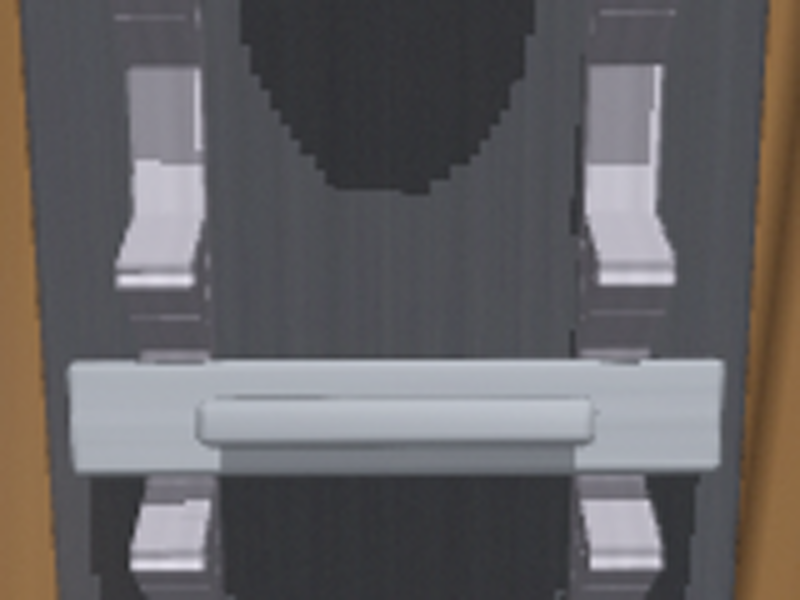

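Run:
```python
import pickle
from h import *
o,im=pickle.load(open('pics/w2.pkl','rb')); C=cam('wrist',o)
f=lambda x,y,u0,v0:(u0+(x+.5)/5-.5,v0+(y+.5)/5-.5)
D=lambda x,y,z:onz(C,*f(x,y,180,160),z)
E=lambda x,y,z:onz(C,*f(x,y,175,0),z)
c=[D(76,72,.036),D(668,70,.036),D(80,163,.036),D(666,160,.036)]
print('bar',np.round(c,4),np.mean(c,0), 'len',np.linalg.norm(c[0]-c[1]),np.linalg.norm(c[2]-c[3]),'yaw',[np.degrees(np.arctan2((a-b)[1],(a-b)[0])) for a,b in [(c[0],c[1]),(c[2],c[3])]])
print('knobtop',D(375,265,.121), 'dia',np.linalg.norm(D(296,262,.121)-D(453,262,.121)))
s=[E(70,362,.036),E(724,360,.036),E(75,472,.036),E(719,468,.036)];print('spare',np.mean(s,0),np.round(s,4))
print('crest78',E(155,275,.048),E(635,273,.048))
print('crest130',E(160,16,.048),E(637,12,.048))
print('floor far',E(165,67,.020),E(622,65,.020)); print('floor near',E(168,213,.02),E(625,213,.02))
```

```text
bar [[ 0.4653 -0.0017  0.036 ]
 [ 0.5926  0.0071  0.036 ]
 [ 0.4664 -0.0224  0.036 ]
 [ 0.5946 -0.0133  0.036 ]] [ 0.52972022 -0.00758964  0.036     ] len 0.12757275907270177 0.12853697069587214 yaw [np.float64(-176.0317831716323), np.float64(-175.92167681163767)]
knobtop [ 0.52984812 -0.00768263  0.121     ] dia 0.02673652816104068
spare [0.52266628 0.09592576 0.036     ] [[0.458  0.1018 0.036 ]
 [0.586  0.1106 0.036 ]
 [0.4591 0.0811 0.036 ]
 [0.5876 0.0903 0.036 ]]
crest78 [0.47587902 0.11821641 0.048     ] [0.56523648 0.12443743 0.048     ]
crest130 [0.47583425 0.16132129 0.048     ] [0.56077236 0.16753689 0.048     ]
floor far [0.47332656 0.1573445  0.02      ] [0.56212376 0.16352802 0.02      ]
floor near [0.47454258 0.13120196 0.02      ] [0.56560879 0.13718656 0.02      ]
```

Run:
```python
from plan import *
plan((.5298,-.0077,.165),94.0,4)
```

```text
(array([0.5268, 0.0204, 0.2488]), 'yaw', np.float64(93.7), 'z', array([ 3.e-04,  1.e-04, -1.e+00]), 't', 4.175) dyaw 0.2979830372710808 tilt [ 2.00916501e-02 -1.79621573e-03  1.86718070e-23]
[{"wx": 0.02, "wy": -0.0, "wz": -0.07, "dx": -0.0071, "dy": 0.0003, "dz": 0.0209, "claw": 0.0854}, {"wx": 0, "wy": 0, "wz": -0.07, "dx": -0.0071, "dy": 0.0003, "dz": 0.0209, "claw": 0.0854}, {"wx": 0, "wy": 0, "wz": -0.07, "dx": -0.0071, "dy": 0.0003, "dz": 0.0209, "claw": 0.0854}, {"wx": 0, "wy": 0, "wz": -0.07, "dx": -0.0071, "dy": 0.0003, "dz": 0.0209, "claw": 0.0854}]
```

Request:
send_rows(increments=[{"wx":0,"wy":0,"wz":-0.3,"dx":-0.0071,"dy":0.0003,"dz":0.021,"claw":0.0854},{"wx":0,"wy":0,"wz":0,"dx":-0.0071,"dy":0.0003,"dz":0.021,"claw":0.0854},{"wx":0,"wy":0,"wz":0,"dx":-0.0071,"dy":0.0003,"dz":0.021,"claw":0.0854},{"wx":0,"wy":0,"wz":0,"dx":-0.0071,"dy":0.0003,"dz":0.021,"claw":0.0854},{"wx":0,"wy":0,"wz":0,"dx":0,"dy":0,"dz":0,"claw":0.07}])

```text
t: 4.8
position: [0.5291, -0.0075, 0.1624]
ee_rot: [-0.001, 0.681, 0.732, -0.001]
force: [-0.2, -0.4, -0.7]
finger_gap: 0.824
```

Run:
```python
from plan import *
wshot('w3')
```

```text
(array([ 0.5291, -0.0075,  0.1624]), 'yaw', np.float64(94.19), 'z', array([-3.5e-03,  7.0e-04, -1.0e+00]), 't', 4.8) [ 0.5296 -0.0072  0.164 ]
```

View pics/w3.png

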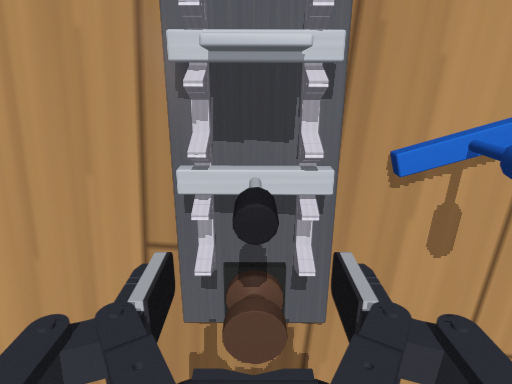

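Run:
```python
import pickle
from h import *
o2,im2=pickle.load(open('pics/w2.pkl','rb')); o3,im=pickle.load(open('pics/w3.pkl','rb')); C2=cam('wrist',o2);C3=cam('wrist',o3)
save('w3d.png',cv2.resize(im[160:250,170:340],None,fx=4.5,fy=4.5,interpolation=cv2.INTER_CUBIC))
a=(254.6,212.6)
for v in (220,221,222,223): print(v,tri([ray(C2,*a),ray(C3,256,v)]))
print(proj(C3,(.5298,-.0077,.121)))
```

```text
220 (array([ 0.53364813, -0.04942544,  0.01805153]), [np.float64(0.0004493280919900978), np.float64(0.0004493280919902908)])
221 (array([ 0.53246442, -0.03543998,  0.05250469]), [np.float64(0.00038881901881131697), np.float64(0.00038881901881152134)])
222 (array([ 0.53152875, -0.0243848 ,  0.07973474]), [np.float64(0.00034130989913932667), np.float64(0.0003413098991396647)])
223 (array([ 0.53077148, -0.01543748,  0.10177018]), [np.float64(0.000303040286132062), np.float64(0.0003030402861321103)])
(np.float64(255.00492815782835), np.float64(224.18307199719584))
```

View pics/w3d.png

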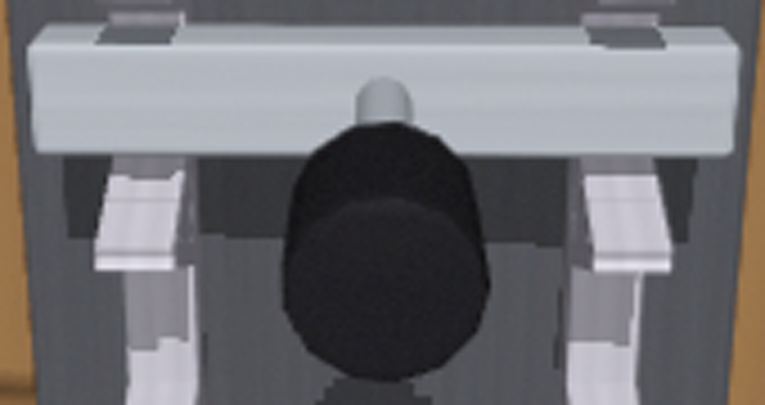

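Request:
send_rows(increments=[{"wx":0,"wy":0,"wz":0,"dx":-0.0005,"dy":0,"dz":0.02,"claw":0.065},{"wx":0,"wy":0,"wz":0,"dx":0,"dy":0,"dz":0.023,"claw":0.06},{"wx":0,"wy":0,"wz":0,"dx":0,"dy":0,"dz":0.023,"claw":0.06},{"wx":0,"wy":0,"wz":0,"dx":0,"dy":0,"dz":0.016,"claw":0.05},{"wx":0,"wy":0,"wz":0,"dx":0,"dy":0,"dz":0,"claw":0.05},{"wx":0,"wy":0,"wz":0,"dx":0,"dy":0,"dz":0,"claw":0.04}], grip_force=60)

```text
t: 5.6
position: [0.5307, -0.0074, 0.0839]
ee_rot: [0.001, 0.68, 0.733, 0.001]
force: [0.3, -0.4, 0.7]
finger_gap: 0.474
```

Run:
```python
from plan import *
wshot('w4'); print(ctrl.get_obs()['finger_gap']); save('s4.png',ctrl.read_camera('scene')[130:330,160:380].repeat(3,0).repeat(3,1))
```

```text
(array([ 0.5307, -0.0074,  0.0839]), 'yaw', np.float64(94.29), 'z', array([ 2.2e-03,  4.0e-04, -1.0e+00]), 't', 5.6) [ 0.5309 -0.0074  0.0842]
0.4655181780596013
```

View pics/w4.png

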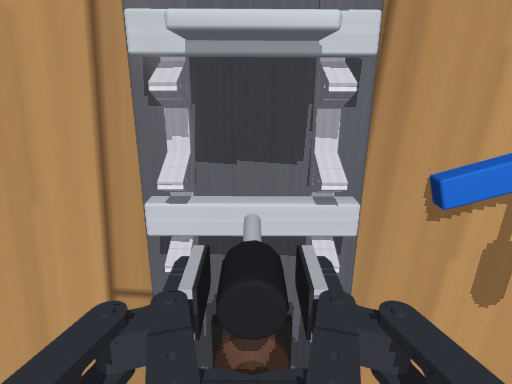

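View pics/s4.png

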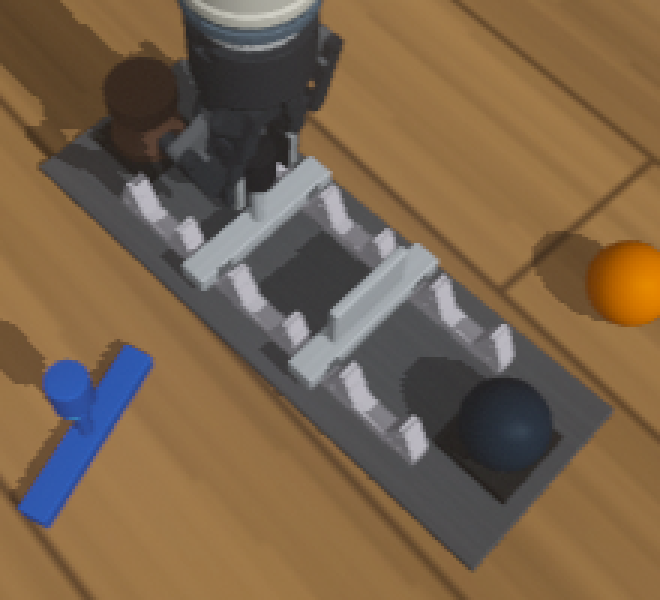

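Request:
send_rows(increments=[{"wx":0,"wy":0,"wz":0,"dx":-0.0003,"dy":-0.001,"dz":0.0005,"claw":0.034},{"wx":0,"wy":0,"wz":0,"dx":0,"dy":0,"dz":0,"claw":0.028},{"wx":0,"wy":0,"wz":0,"dx":0,"dy":0,"dz":0,"claw":0.02},{"wx":0,"wy":0,"wz":0,"dx":0,"dy":0,"dz":0,"claw":0.015},{"wx":0,"wy":0,"wz":0,"dx":0,"dy":0,"dz":0,"claw":0.015}], grip_force=60)

```text
t: 6.32
position: [0.5299, -0.0078, 0.0833]
ee_rot: [0.001, 0.68, 0.733, 0.001]
force: [2.6, 0.5, 5.9]
finger_gap: 0.312
```

Run:
```python
from plan import *
o=ctrl.get_obs(); print(pose(o),o['finger_gap'],o['force'])
```

```text
(array([ 0.5299, -0.0078,  0.0833]), 'yaw', np.float64(94.29), 'z', array([ 2.6e-03,  3.0e-04, -1.0e+00]), 't', 6.325) 0.31242565833377817 [2.57711239 0.4770881  5.93408185]
```

Request:
send_rows(increments=[{"wx":0,"wy":0,"wz":0,"dx":0,"dy":0,"dz":-0.006,"claw":0.015},{"wx":0,"wy":0,"wz":0,"dx":0,"dy":0,"dz":-0.01,"claw":0.015},{"wx":0,"wy":0,"wz":0,"dx":0,"dy":0,"dz":-0.014,"claw":0.015},{"wx":0,"wy":0,"wz":0,"dx":0,"dy":0,"dz":-0.015,"claw":0.015},{"wx":0,"wy":0,"wz":0,"dx":0,"dy":0,"dz":-0.015,"claw":0.015},{"wx":0,"wy":0,"wz":0,"dx":0,"dy":0,"dz":-0.015,"claw":0.015},{"wx":0,"wy":0,"wz":0,"dx":0,"dy":0,"dz":-0.01,"claw":0.015},{"wx":0,"wy":0,"wz":0,"dx":0,"dy":0,"dz":-0.005,"claw":0.015},{"wx":0,"wy":0,"wz":0,"dx":0,"dy":0,"dz":0,"claw":0.015}], grip_force=60)

```text
t: 7.45
position: [0.5292, -0.0078, 0.1726]
ee_rot: [0.0, 0.68, 0.733, 0.0]
force: [0.4, 0.3, -5.0]
finger_gap: 0.31
```

Run:
```python
from plan import *
o,im=wshot('w5'); print(o['finger_gap'],o['force'],o['wrist_torque']); save('s5.png',ctrl.read_camera('scene')[100:330,160:380].repeat(2,0).repeat(2,1))
```

```text
(array([ 0.5292, -0.0078,  0.1726]), 'yaw', np.float64(94.29), 'z', array([ 9.e-04,  4.e-04, -1.e+00]), 't', 7.45) [ 0.529  -0.0078  0.1721]
0.3099588046058346 [ 0.35495278  0.26963852 -4.97290953] [-0.04415192  0.01573326 -0.02228876]
```

View pics/w5.png

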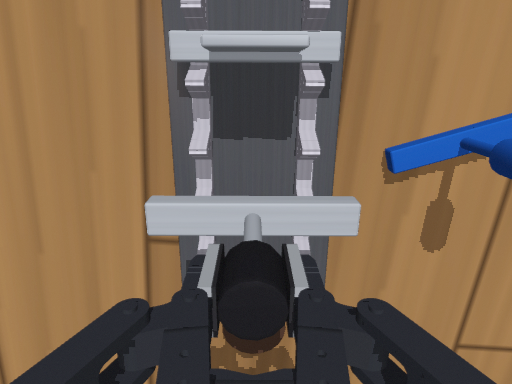

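View pics/s5.png

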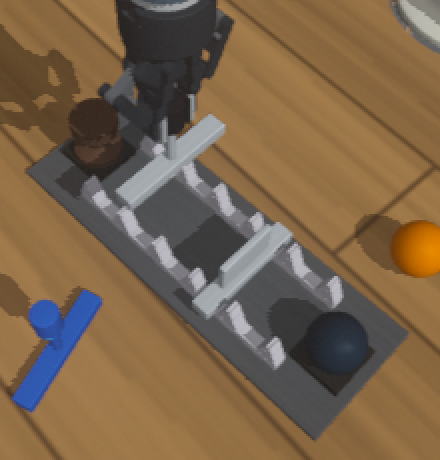

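Request:
send_rows(increments=[{"wx":0,"wy":0,"wz":0,"dx":0.01,"dy":0.0003,"dz":0,"claw":0.015},{"wx":0,"wy":0,"wz":0,"dx":0.02,"dy":0.0002,"dz":0,"claw":0.015},{"wx":0,"wy":0,"wz":0,"dx":0.03,"dy":0.0003,"dz":0,"claw":0.015},{"wx":0,"wy":0,"wz":0,"dx":0.03,"dy":0.0003,"dz":0,"claw":0.015},{"wx":0,"wy":0,"wz":0,"dx":0.03,"dy":0.0003,"dz":0,"claw":0.015},{"wx":0,"wy":0,"wz":0,"dx":0.02,"dy":0.0003,"dz":0,"claw":0.015},{"wx":0,"wy":0,"wz":0,"dx":0.0105,"dy":0,"dz":0,"claw":0.015},{"wx":0,"wy":0,"wz":0,"dx":0.005,"dy":0,"dz":0,"claw":0.015},{"wx":0,"wy":0,"wz":0,"dx":0,"dy":0,"dz":0,"claw":0.015},{"wx":0,"wy":0,"wz":0,"dx":0,"dy":0,"dz":0,"claw":0.015}], grip_force=60)

```text
t: 8.8
position: [0.5194, 0.1467, 0.1725]
ee_rot: [0.0, 0.68, 0.733, 0.0]
force: [1.0, 0.2, -5.0]
finger_gap: 0.312
```

Run:
```python
from plan import *
o,im=wshot('w6'); print(o['finger_gap'],o['force'],o['wrist_torque']); save('s6.png',ctrl.read_camera('scene')[130:330,200:400].repeat(3,0).repeat(3,1))
```

```text
(array([0.5194, 0.1467, 0.1725]), 'yaw', np.float64(94.24), 'z', array([ 8.e-04,  1.e-04, -1.e+00]), 't', 8.8) [0.5194 0.1467 0.1725]
0.31187743106112503 [ 1.00836719  0.22232989 -4.99864137] [-0.01198471  0.00611414 -0.02000134]
```

View pics/w6.png

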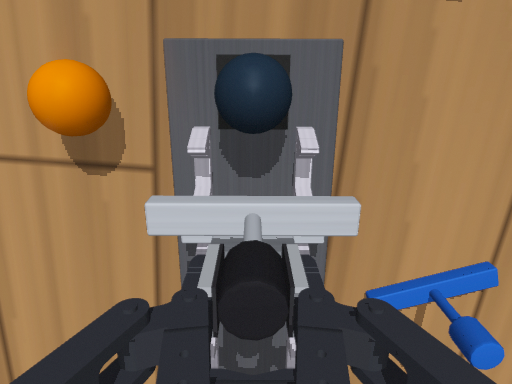

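View pics/s6.png

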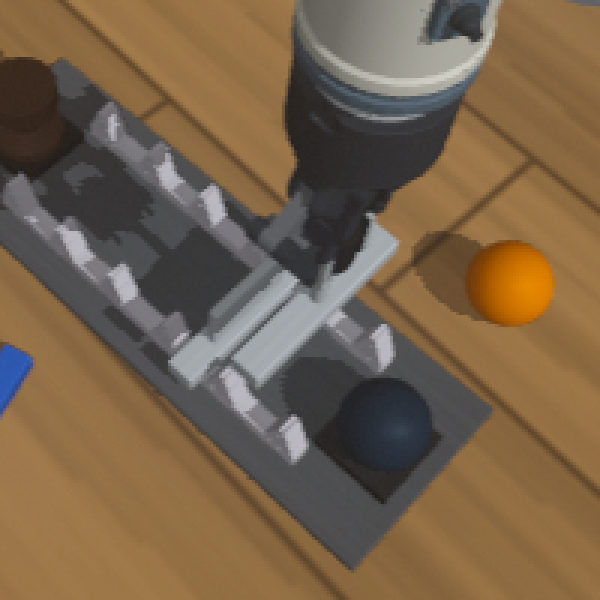

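Run:
```python
import pickle
from h import *
o,im=pickle.load(open('pics/w6.pkl','rb')); C=cam('wrist',o)
save('w6c.png',cv2.resize(im[30:240,140:370],None,fx=3.4,fy=2.8,interpolation=cv2.INTER_CUBIC))
a,b=onz(C,164.5,39,.008),onz(C,343,39,.008); print(a,b,np.linalg.norm(a-b),np.degrees(np.arctan2(*(b-a)[[1,0]])))
m=(a+b)/2; print('target from end', m+ (215-104)/1000*np.array([.0698,-.9976,0]))
# seat: square 60 px 217-290, row 54-129
print('seat mid far edge',onz(C,253.5,54,.008))
print('ball',onz(C,253.5,93,.042))
for p in [(200,153),(307,153)]: print('crest',onz(C,*p,.048))
c=[onz(C,147,198,.0+.125),onz(C,358,198,.125),onz(C,148,235,.125),onz(C,357,235,.125)];print(np.mean(c,0),c)
```

```text
[0.43834173 0.25192282 0.008     ] [0.58490006 0.26273237 0.008     ] 0.14695642163624928 4.218267118600443
target from end [0.51936869 0.146594   0.008     ]
seat mid far edge [0.51227072 0.2458672  0.008     ]
ball [0.51440081 0.21620415 0.042     ]
crest [0.47542535 0.16766627 0.048     ]
crest [0.56012287 0.17391491 0.048     ]
[0.51864847 0.14845146 0.125     ] [array([0.45565724, 0.15587957, 0.125     ]), array([0.57987008, 0.16504464, 0.125     ]), array([0.45566866, 0.13172803, 0.125     ]), array([0.5833979, 0.1411536, 0.125    ])]
```

View pics/w6c.png

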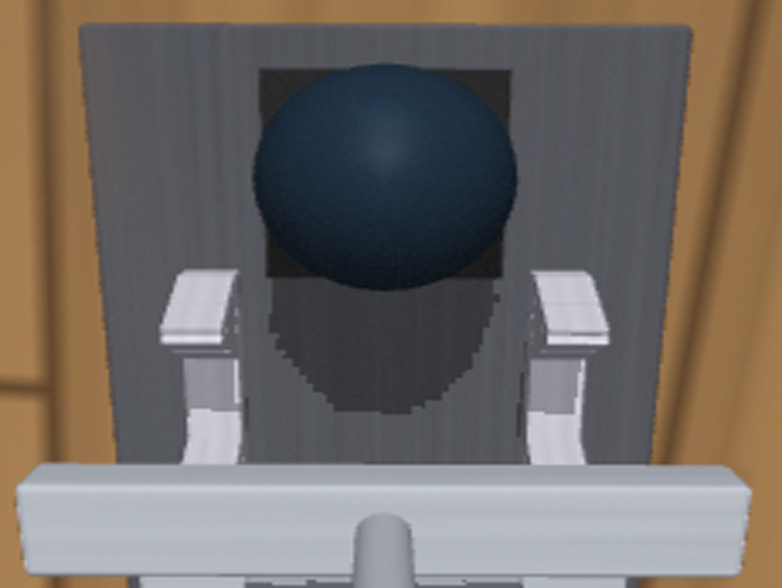

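Request:
send_rows(increments=[{"wx":0,"wy":0,"wz":0,"dx":0.0005,"dy":-0.0003,"dz":0.01,"claw":0.015},{"wx":0,"wy":0,"wz":0,"dx":0,"dy":0,"dz":0.015,"claw":0.015},{"wx":0,"wy":0,"wz":0,"dx":0,"dy":0,"dz":0.015,"claw":0.015},{"wx":0,"wy":0,"wz":0,"dx":0,"dy":0,"dz":0.01,"claw":0.015},{"wx":0,"wy":0,"wz":0,"dx":0,"dy":0,"dz":0.008,"claw":0.015},{"wx":0,"wy":0,"wz":0,"dx":0,"dy":0,"dz":0.005,"claw":0.015},{"wx":0,"wy":0,"wz":0,"dx":0,"dy":0,"dz":0,"claw":0.015}], grip_force=60)

```text
t: 9.78
position: [0.5188, 0.1479, 0.1092]
ee_rot: [0.0, 0.68, 0.733, 0.0]
force: [0.6, 0.3, -4.6]
finger_gap: 0.314
```

Run:
```python
from plan import *
o,im=wshot('w7'); print(o['finger_gap'],o['force'],o['wrist_torque'])
```

```text
(array([0.5188, 0.1479, 0.1092]), 'yaw', np.float64(94.29), 'z', array([ 4.e-04,  4.e-04, -1.e+00]), 't', 9.775) [0.5191 0.1479 0.1097]
0.3135332838000954 [ 0.59870939  0.28082287 -4.56561542] [ 0.04807289 -0.01002478 -0.00524413]
```

View pics/w7.png

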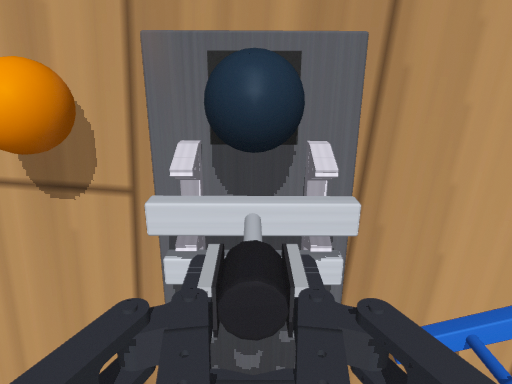

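Request:
send_rows(increments=[{"wx":0,"wy":0,"wz":0,"dx":-0.0004,"dy":0,"dz":0.006,"claw":0.015},{"wx":0,"wy":0,"wz":0,"dx":0,"dy":0,"dz":0.006,"claw":0.015},{"wx":0,"wy":0,"wz":0,"dx":0,"dy":0,"dz":0.006,"claw":0.015},{"wx":0,"wy":0,"wz":0,"dx":0,"dy":0,"dz":0.004,"claw":0.015},{"wx":0,"wy":0,"wz":0,"dx":0,"dy":0,"dz":0.002,"claw":0.015},{"wx":0,"wy":0,"wz":0,"dx":0,"dy":0,"dz":0,"claw":0.015}], grip_force=60)

```text
t: 10.58
position: [0.519, 0.1475, 0.0854]
ee_rot: [0.0, 0.68, 0.733, 0.0]
force: [0.4, -0.3, -3.6]
finger_gap: 0.312
```

Run:
```python
from plan import *
o=ctrl.get_obs(); print(pose(o),o['force'],o['wrist_torque'])
```

```text
(array([0.519 , 0.1475, 0.0854]), 'yaw', np.float64(94.29), 'z', array([ 6.e-04,  4.e-04, -1.e+00]), 't', 10.575) [ 0.42395716 -0.3106932  -3.64520578] [ 0.01093717  0.00671365 -0.02138673]
```

Request:
send_rows(increments=[{"wx":0,"wy":0,"wz":0,"dx":0,"dy":0,"dz":0.001,"claw":0.015},{"wx":0,"wy":0,"wz":0,"dx":0,"dy":0,"dz":0.001,"claw":0.015},{"wx":0,"wy":0,"wz":0,"dx":0,"dy":0,"dz":0,"claw":0.015}], grip_force=60)

```text
t: 10.95
position: [0.519, 0.1475, 0.0835]
ee_rot: [0.0, 0.68, 0.733, 0.0]
force: [-0.1, -0.5, -3.9]
finger_gap: 0.316
```

Run:
```python
from plan import *
o,im=wshot('w8'); print(o['force'],o['wrist_torque'])
```

```text
(array([0.519 , 0.1475, 0.0835]), 'yaw', np.float64(94.29), 'z', array([ 7.e-04,  4.e-04, -1.e+00]), 't', 10.95) [0.519  0.1475 0.0835]
[-0.09163298 -0.49392764 -3.93127765] [ 0.01123193 -0.01216241  0.00227096]
```

View pics/w8.png

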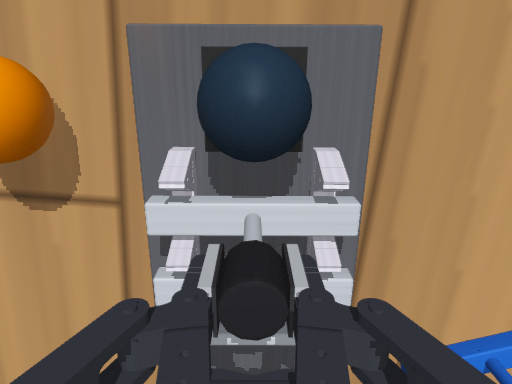

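Request:
send_rows(increments=[{"wx":0,"wy":0,"wz":0,"dx":0,"dy":0,"dz":0.0008,"claw":0.015},{"wx":0,"wy":0,"wz":0,"dx":0,"dy":0,"dz":0.0004,"claw":0.015},{"wx":0,"wy":0,"wz":0,"dx":0,"dy":0,"dz":0,"claw":0.015}], grip_force=60)

```text
t: 11.38
position: [0.5191, 0.1475, 0.0833]
ee_rot: [0.0, 0.68, 0.733, 0.001]
force: [-4.6, -0.5, 4.7]
finger_gap: 0.318
```

Request:
send_rows(increments=[{"wx":0,"wy":0,"wz":0,"dx":0,"dy":0,"dz":0,"claw":0.026},{"wx":0,"wy":0,"wz":0,"dx":0,"dy":0,"dz":0,"claw":0.032},{"wx":0,"wy":0,"wz":0,"dx":0,"dy":0,"dz":0,"claw":0.04},{"wx":0,"wy":0,"wz":0,"dx":0,"dy":0,"dz":0,"claw":0.055},{"wx":0,"wy":0,"wz":0,"dx":0,"dy":0,"dz":0,"claw":0.06}], grip_force=20)

```text
t: 12.0
position: [0.5191, 0.1475, 0.0822]
ee_rot: [0.0, 0.68, 0.733, 0.0]
force: [0.3, 0.2, 0.3]
finger_gap: 0.702
```

Run:
```python
from plan import *
o,im=wshot('w9'); print(o['force'],o['wrist_torque'],o['finger_gap'])
```

```text
(array([0.5191, 0.1475, 0.0822]), 'yaw', np.float64(94.28), 'z', array([ 8.e-04,  4.e-04, -1.e+00]), 't', 12.0) [0.519  0.1475 0.0822]
[0.25309446 0.20065699 0.30684386] [-0.05241075  0.03002636 -0.02180574] 0.7021577502281222
```

View pics/w9.png

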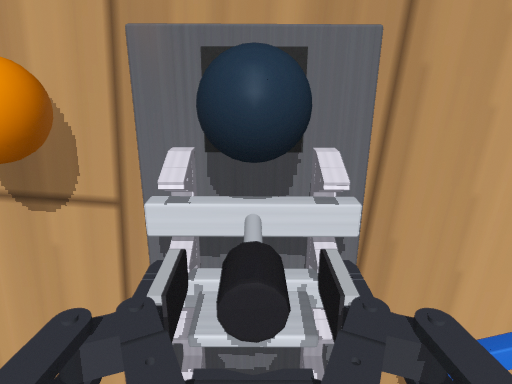

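Request:
send_rows(increments=[{"wx":0,"wy":0,"wz":0,"dx":0,"dy":0,"dz":-0.015,"claw":0.06},{"wx":0,"wy":0,"wz":0,"dx":0,"dy":0,"dz":-0.025,"claw":0.06},{"wx":0,"wy":0,"wz":0,"dx":0,"dy":0,"dz":-0.035,"claw":0.06},{"wx":0,"wy":0,"wz":0,"dx":-0.01,"dy":0,"dz":-0.035,"claw":0.06},{"wx":0,"wy":0,"wz":0,"dx":-0.03,"dy":0,"dz":-0.03,"claw":0.06},{"wx":0,"wy":0,"wz":0,"dx":-0.03,"dy":0,"dz":-0.02,"claw":0.06},{"wx":0,"wy":0,"wz":0,"dx":-0.03,"dy":0,"dz":0,"claw":0.06},{"wx":0,"wy":0,"wz":0,"dx":0,"dy":0,"dz":0,"claw":0.06},{"wx":0,"wy":0,"wz":0,"dx":0,"dy":0,"dz":0,"claw":0.06}])

```text
t: 13.18
position: [0.5263, 0.0481, 0.2428]
ee_rot: [0.0, 0.68, 0.733, 0.001]
force: [-0.8, -0.4, 0.2]
finger_gap: 0.705
```

Run:
```python
from plan import *
o,im=wshot('w10'); save('w10c.png',cv2.resize(im[0:300,130:380],None,fx=2.9,fy=2,interpolation=cv2.INTER_CUBIC))
save('s10.png',cv2.resize(ctrl.read_camera('scene')[130:330,170:390],None,fx=3,fy=3,interpolation=cv2.INTER_CUBIC))
save('w10d.png',cv2.resize(im[80:230,170:330],None,fx=4,fy=4,interpolation=cv2.INTER_CUBIC))
```

```text
(array([0.5263, 0.0481, 0.2428]), 'yaw', np.float64(94.28), 'z', array([ 1.2e-03,  9.0e-04, -1.0e+00]), 't', 13.175) [0.5262 0.0484 0.2425]
```

View pics/w10.png

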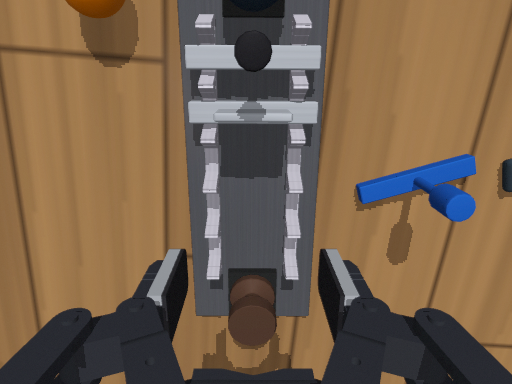

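View pics/s10.png

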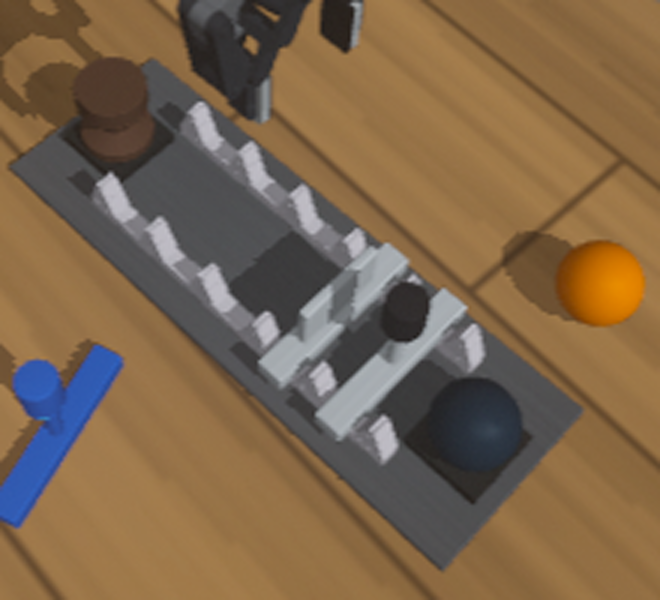

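View pics/w10d.png

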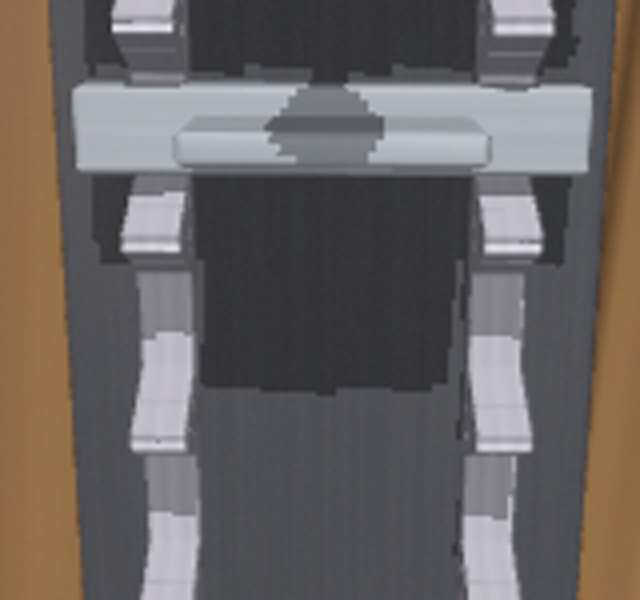

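Run:
```python
import pickle
from h import *
o,im=pickle.load(open('pics/w10.pkl','rb')); C=cam('wrist',o)
save('w10e.png',cv2.resize(im[0:125,175:335],None,fx=5,fy=4.8,interpolation=cv2.INTER_CUBIC))
save('t10.png',cv2.resize(ctrl.read_camera('top')[170:275,105:260],None,fx=5,fy=5,interpolation=cv2.INTER_CUBIC))
```

```text
(no output)
```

View pics/w10e.png

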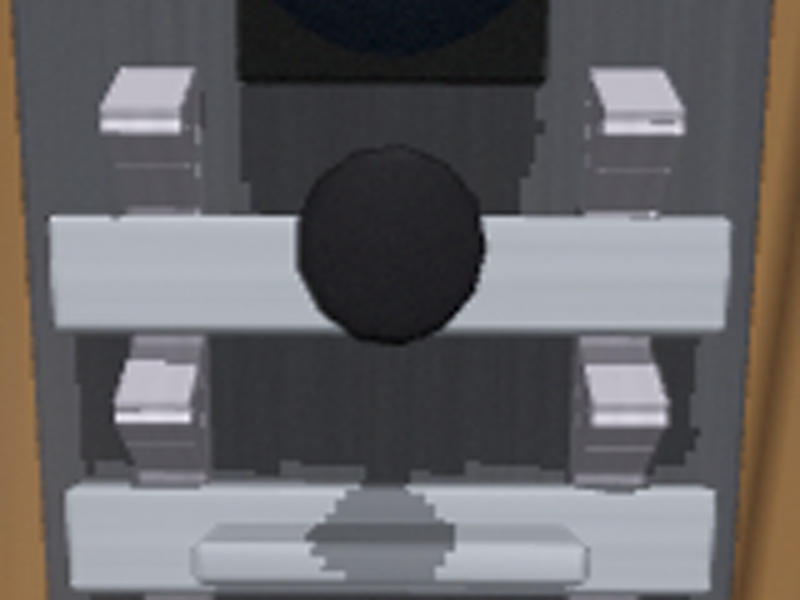

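View pics/t10.png

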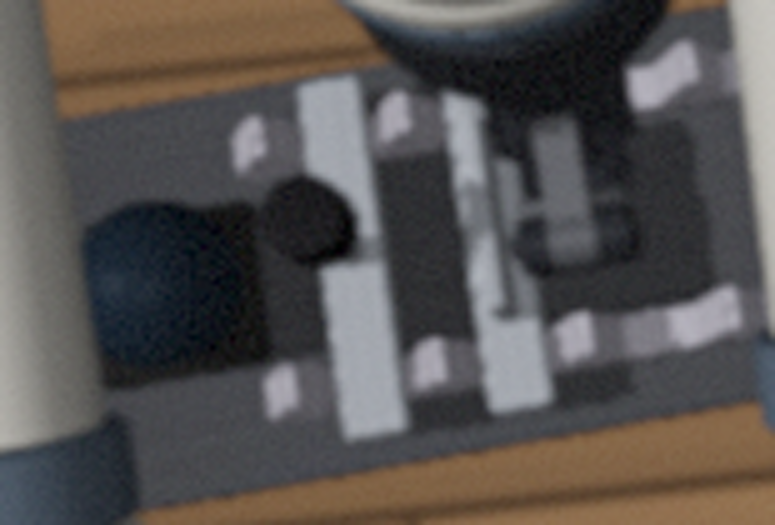

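Run:
```python
import pickle
from h import *
o,im=pickle.load(open('pics/w10.pkl','rb')); C=cam('wrist',o);Ct=cam('top');Cs=cam('scene')
E=lambda x,y,z:onz(C,175+(x+.5)/5-.5,(y+.5)/4.8-.5,z)
c=[E(50,216,.036),E(729,217,.036),E(55,328,.036),E(725,328,.036)]; m=np.mean(c,0)
s=[E(67,487,.036),E(715,487,.036),E(72,588,.036),E(710,588,.036)]; ms=np.mean(s,0)
for q in (c,s): print(np.mean(q,0),[np.linalg.norm(q[0]-q[1]),np.linalg.norm(q[2]-q[3]),np.linalg.norm(q[0]-q[2])],np.degrees(np.arctan2(*(q[1]-q[0])[[1,0]])))
print('gap',np.linalg.norm(m-ms)); print('knob',E(391,246,.121))
a,b=E(141,128,.048),E(645,130,.048);a2,b2=E(154,415,.048),E(628,415,.048);print('crests',(a+b)/2,(a2+b2)/2,((a+b)/2+(a2+b2)/2)/2)
w=lambda x,y:(175+(x+.5)/5-.5,(y+.5)/4.8-.5); t=lambda x,y:(105+(x+.5)/5-.5,170+(y+.5)/5-.5); sc=lambda x,y:(170+(x+.5)/3-.5,130+(y+.5)/3-.5)
print('far L', tri([ray(C,*w(729,272)),ray(Ct,*t(329,80)),ray(Cs,*sc(331,420))]))
print('near', tri([ray(C,*w(52,272)),ray(Ct,*t(376,436)),ray(Cs,*sc(458,305))]))
print('knob 3view', tri([ray(C,*w(391,246)),ray(Ct,*t(303,221)),ray(Cs,*sc(407,297))]))
```

```text
[0.51845009 0.14757229 0.036     ] [np.float64(0.12784211633310627), np.float64(0.1287191563122239), np.float64(0.02066463620763676)] 4.183029555916322
[0.52251342 0.09633313 0.036     ] [np.float64(0.1282200468397219), np.float64(0.12868888711828155), np.float64(0.020561898544352895)] 4.260095462262389
gap 0.05140001736576553
knob [0.5186346  0.14699028 0.121     ]
crests [0.51721823 0.17191475 0.048     ] [0.52065176 0.12104596 0.048     ] [0.51893499 0.14648036 0.048     ]
far L (array([0.58145664, 0.15283873, 0.0402674 ]), [np.float64(0.0008071722623839078), np.float64(0.0008592533017898039), np.float64(0.0016542369748459623)])
near (array([0.4529373 , 0.1458366 , 0.02543282]), [np.float64(0.002548792512923395), np.float64(0.0012309613174644122), np.float64(0.002077013512079)])
knob 3view (array([0.51748261, 0.14730239, 0.12131806]), [np.float64(0.0011999564345345584), np.float64(0.001638410019923315), np.float64(0.0006469582846200384)])
```

```bash
python3 -c "
from h import *
print(ctrl.get_obs()['t']);print(ctrl.job_done())"
```

```text
13.325
the job is handed in; nothing more can be done
None
```

I lifted the round-knob stop out of its notch and carried it over the plate-handled stop. I then lowered it into the notch next to the ball, released it and backed the gripper away. The job was handed in at t = 13.3 s of the 34 s allowed.

**Checks that agreed:**
- **Position:** the bar is about 0.5–1 mm from the notch centre.
- **Alignment:** its yaw is 4.2°, against 4.2–4.3° for the rack and the plate-handled stop. It sits 51.4 mm from that stop, where 52 is nominal.
- **Depth:** contact came at the same tool height as at the original grasp (0.083 m), so I take it to be fully down.
- **Upright:** the knob lies directly above the bar centre to within about 1 mm.
- **Left alone:** in the pictures the ball and the plate-handled stop stayed where they were.

**Checks that disagreed or failed:**
- **Bar-end heights:** triangulated from hand-picked points across three views, the two ends of the placed bar came out at 40 and 25 mm. The same kind of spread (46 and 29 mm) showed when the bar still lay level in its first notch, so I put this down to picking error.
- **Knob height:** the two wrist views I meant to use for it lay nearly along one line of sight and gave no usable height. I relied on the fixed cameras, which put the knob's middle at 107 mm against 104 mm expected.
- **Wrist turn:** my first move turned the wrist the wrong way, up to just short of its joint limit (2.645 of 2.65 rad). I turned it back before grasping, and it touched nothing.

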